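# Take the middle dibber out from under the rack bars

### The arm

A 6-joint arm with a two-finger parallel gripper is mounted at the origin on the work surface. World frame = base frame: x ahead of the robot, y to its left, z up, the work surface at z = 0. Lengths are in m, angles in rad, forces in N, time in s.
With the tool pointing down it reaches from about 0.35 to 0.925 m from the base axis. Payload 6.4 kg.
Tool frame: the origin (TCP) lies at the very end of the fingers, on their centre line; the grasp point (between the pads) lies 19 mm behind it; z points along the fingers, y is the line along which they close (so a half turn about z gives the same grasp; the last joint's range is limited). The gripper opens to 85 mm and grips with 20 to 120 N. Pads are 22 mm wide; open, the fingers measure 114 mm over their backs; the gripper's body (76 mm by 85 mm) begins 54 mm behind the grasp point. The pads swing forward as they close: fully open they stand 13 mm farther back than shut.
Start: joints at [1.013, 0.245, 1.558, -0, 1.339, -0.174], TCP at [0.243, 0.603, 0.231] pointing down, gripper open.
Joint ranges: [-3.13, 3.13], [-1.02, 2.26], [0.13, 2.54], [-0.95, 4.09], [0.21, 2.88], [-2.74, 2.74]. Speed limits (rad/s): [2.57, 2.57, 3.14, 3.14, 3.14, 3.14].

### API

Orientations are given as a rotation vector (axis times angle).
In Python, from station import r gives the robot as it stands.
- The arm moves only by the tool play_rows, never from a script. Its argument "rows" is a list of rows, each an object of numbers: "grip": the opening, from 0 (shut) to 1 (fully open); "x", "y", "z": the shift along the tool's x, y, z in m; "wx", "wy", "wz": the turn, a rotation vector about the tool's x, y, z in degrees. A call has 1 to 5 rows; each row shifts and turns the commanded pose from where the row before left it, along the tool's axes as they then stand; what a row does not reach is not made up. A row lasts 1/8 s, in which the tool goes at most 62.5 mm and 10.7 degrees, less where a joint would pass 70% of its speed; a pose out of reach is approached as far as the arm can. A call is refused whole if a number of a shift passes 0.0625 or a number of a turn 10.7, either way. A call with a gripper value outside its range is refused whole. The fingers move at their own pace and stop on an object; the grip force is fixed at half the most. Time passes only in rows, so rows that do not move let the fingers close. It gives the time, the measured TCP pose, the force, the opening and the grip force at its end, in the units of the state.
- r.get_obs(): the state, without advancing time (a new reading comes with each control period).
- r.get_image(name): name is "scene" or "top"; returns the picture (480x640x3 uint8, blue, green, red); there is no depth.
- r.get_calibration(name): a dict with "fovy" (degrees; the focal length in pixels is half the picture's height over the tangent of half this angle, whatever the lens; pixels are square), "cx", "cy" (the principal point, pixels), "rvec" (rotation vector, rad) and "tvec" (3), from world to camera coordinates, as OpenCV has them. Camera axes: x right, y down, z forward; pixel columns grow to the right and rows downward; lengths in m; the calibration is good to about 2 mm. A picture is of the moment at which its call begins. get_calibration takes no time and is no camera call.
- r.hand_in(): hands the job in; it is judged then, once.
The state is a dict: "time_s": time; "qpos": joint angles; "dq": joint speeds; "joint_torque": joint torques, N m; "eef_pos": TCP position; "orientation": TCP orientation; "wrist_force": force on the tool from outside, world axes, zero at the start; "moment": the same for the moment, N m; "width": finger opening in m; "finger_force": force on a finger pad.
Only numpy, scipy, OpenCV 4.12 (cv2) and the standard library are available. Lean on these libraries where they do the work, as an engineer would, in place of code of your own. Each camera call takes 0.05 s, during which the arm holds its last target. There are 200 camera calls.

### The job

Of the three wooden dibbers lying under the two steel bars of the rack, take the one of middle thickness: draw it back until its pointed end is free of the far bar, tilt that end up through the gap between the bars, and pull it out slantwise. Finish while still holding it in the gripper, still and with its whole length a hand's width or more higher than the bars and touching nothing else; leave the other two dibbers in their grooves and do not disturb the torch, funnel, saucer and spanner.

Things in the scene. Friction and masses are not known exactly. Their poses are not given: they have to be found in the camera images.
- rack: Fixed wooden rack on the bench. Origin on the bench surface right under the near bar's middle; x runs along the dibbers from near bar to far bar, y across the three lanes (lane centres y = -65, 0, +65 mm), z up. Plywood base 315 x 270 x 12 mm, x = -120 to +195 mm. End stop boards 75 mm high, inner faces at x = -110 and +185 mm. Nothing lies over the gap between the bars.
- near_bar (a point): middle of the near steel bar's axis (rack x = 0), 101 mm above the bench. Rigid bar 10 mm diameter, lies along y above the dibbers; its ends sit on wooden posts 22 x 16 mm at rack y = -125 and +125 mm, post tops 108 mm high
- far_bar (a point): middle of the far steel bar's axis (rack x = 150 mm), 101 mm above the bench; same bar and posts as the near one
- groove (a point): bottom of the middle lane's V groove in the near bearer, under the near bar, 55 mm above the bench. Two pine bearers, 16 mm thick in x, 200 mm long in y, centred at rack x = 0 and 125 mm, carry the dibbers in V grooves, one per lane; flanks rise 30 degrees, 18 mm wide each side. Dibber axes lie 62.5 / 66.5 / 71 mm above the bench (thin / middle / thick)
- dibber_mid: The one to take: the middle of three look-alike round wooden dibbers, 20 mm diameter, 220 mm long. Origin at mid-length on its axis; x along it towards the point (cone over the last 25 mm). Lies level in one of the lanes (which one varies), point towards rack +x, middle at rack x = 60 to 71 mm. 40 to 85 g. Its point starts 20 to 31 mm past the far bar's axis; it can be drawn back about 60 mm before its tail meets the end stop.
- dibber_mid_tip (a point): the pointed end of the middle dibber, on its axis (110 mm from its middle)
- dibber_mid_tail (a point): the blunt end of the middle dibber, on its axis (110 mm from its middle)
- dibber_thin: The thinnest of three look-alike round wooden dibbers, 13 mm diameter, 220 mm long. Origin at mid-length on its axis; x along it towards the point (cone over the last 25 mm). Lies level in one of the lanes (which one varies), point towards rack +x, middle at rack x = 60 to 71 mm.
- dibber_thick: The thickest of three look-alike round wooden dibbers, 28 mm diameter, 220 mm long. Origin at mid-length on its axis; x along it towards the point (cone over the last 25 mm). Lies level in one of the lanes (which one varies), point towards rack +x, middle at rack x = 60 to 71 mm.
- torch: yellow torch standing on its lens, 60 mm wide, 145 mm tall; origin under its centre; beside the rack
- funnel: blue plastic funnel standing mouth down, 100 mm wide, 100 mm tall; origin under its centre; beside the rack
- saucer: terracotta saucer, 120 mm wide, 20 mm tall; origin under its centre; beside the rack
- spanner: steel spanner 200 mm long lying flat beside the rack; origin under it, x along it
There are look-alikes about, which are no part of the job. What is shaped like the dibber_thick but purple is not meant.

How it is judged:
By the outcome, as a careful person would: the job done as asked, in the order asked, and still so for the second after the job is handed in, while the arm keeps its last pose, push and grip.
It also fails if it takes over 38 s, if anything falls off the work surface, if the arm or the gripper's body presses on something with over 40 N, if the wrist force passes 120 N, or if a joint passes its speed limit or range.

## Working session

There is one attempt and no reset: what is moved stays moved. The work goes in short steps, Python scripts to look and compute and a tool call to move; the robot and the scene stay as the last step left them, time stands still between calls to the robot, and variables do not carry over. Pictures are saved under pics/ and viewed, at most 10 in all, crops included, and the job is handed in when it is done.

Besides the shell and the picture viewer there is one more tool, called by a JSON object that holds its "api" and its "payload", one argument or row to a line. play_rows: Moves the arm, as the interface text tells. Its arguments: {"type":"object","properties":{"rows":{"type":"array"}},"required":["rows"]}

```bash
mkdir -p pics
cat > h.py <<'E'
import numpy as np, cv2
from station import r
def cal(n):
    c=r.get_calibration(n); f=240/np.tan(np.radians(c["fovy"])/2)
    K=np.array([[f,0,c["cx"]],[0,f,c["cy"]],[0,0,1]]); return K,np.array(c["rvec"],float).ravel(),np.array(c["tvec"],float).ravel()
def proj(n,P):
    K,rv,t=cal(n); return cv2.projectPoints(np.array(P,float).reshape(-1,1,3),rv,t,K,None)[0].reshape(-1,2)
def ray(n,px,z):
    K,rv,t=cal(n); R=cv2.Rodrigues(rv)[0]; o=-R.T@t
    out=[]
    for u in np.atleast_2d(px):
        d=R.T@np.linalg.solve(K,[u[0],u[1],1]); out.append(o+d*(z-o[2])/d[2])
    return np.array(out)
E
python3 - <<'E'
from h import *
for n in("scene","top"):
    cv2.imwrite(f"pics/{n}0.png",r.get_image(n)); K,rv,t=cal(n); R=cv2.Rodrigues(rv)[0]; print(n,K[0,0],r.get_calibration(n),-R.T@t)
o=r.get_obs(); print(o)
E
```

```text
scene 442.9367651205112 {'fovy': 56.90104158457942, 'cx': 314.5628437223676, 'cy': 234.17089555356785, 'rvec': array([ 2.30562877,  0.85539148, -0.28969623]), 'tvec': array([-0.44326854, -0.16554996,  1.46825088])} [ 1.01999727 -0.54617998  1.02026832]
top 552.0728083810538 {'fovy': 46.9916051857139, 'cx': 319.49286393209024, 'cy': 243.80780721348535, 'rvec': array([ 2.15709572, -2.14663215,  0.15080437]), 'tvec': array([0.05660403, 0.49688036, 1.29063232])} [0.31577941 0.06255842 1.34617818]
{'time_s': 0.1, 'qpos': array([ 1.01287989e+00,  2.45763246e-01,  1.55888060e+00, -3.03039694e-06,
        1.33867233e+00, -1.74088768e-01]), 'dq': array([-0.00116116, -0.00085692, -0.0037329 ,  0.00057915, -0.00333165,
        0.00171273]), 'joint_torque': array([-2.04063449e-04, -4.30675936e+01, -3.27127719e+01, -1.64619460e-04,
        2.92665412e-03, -2.67302715e-05]), 'eef_pos': array([0.24313254, 0.60228804, 0.23028453]), 'orientation': array([-5.99102513e-01, -3.08331254e+00,  2.52914637e-03]), 'wrist_force': array([ 0.7424697 , -0.03321771,  0.72317894]), 'moment': array([0.02464578, 0.01438682, 0.03413803]), 'finger_force': 0.0, 'width': 0.0854608638720881}
```

View pics/scene0.png

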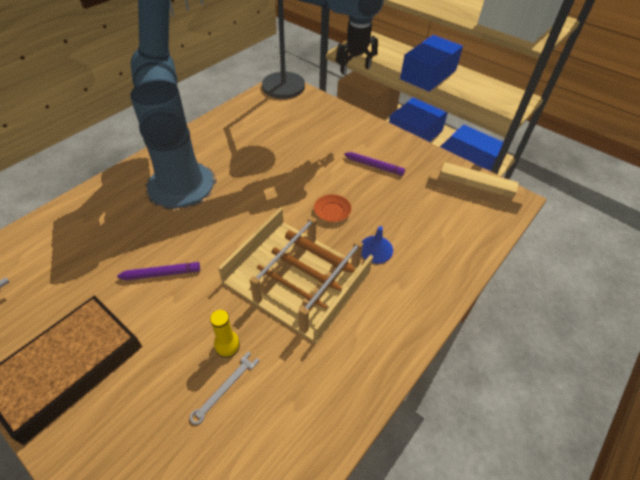

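View pics/top0.png

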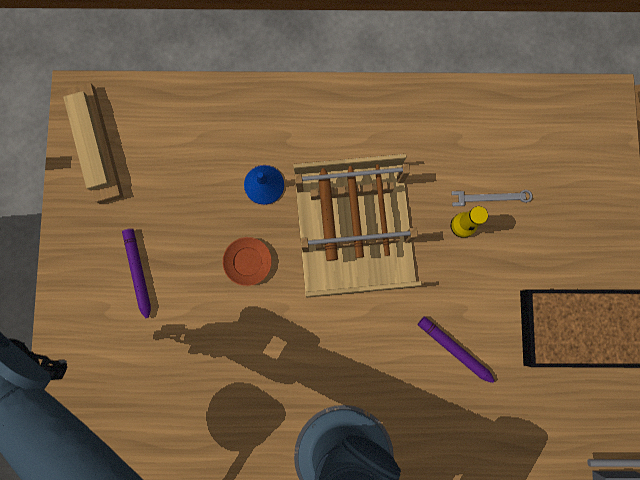

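Top view: brown dibbers at about (327,215) thick, (355,212) middle and (383,211) thin. The purple look-alikes are at (137,272) and (457,349). The near bar is at row ~239 and the far bar at row ~175. My choice is (355,212), which I'll check in a crop.

Run:
```python
from h import *
im=r.get_image("top"); cv2.imwrite("pics/c1.png",cv2.resize(im[145:305,285:445],None,fx=3.75,fy=3.75,interpolation=cv2.INTER_CUBIC))
```

```text
(no output)
```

View pics/c1.png

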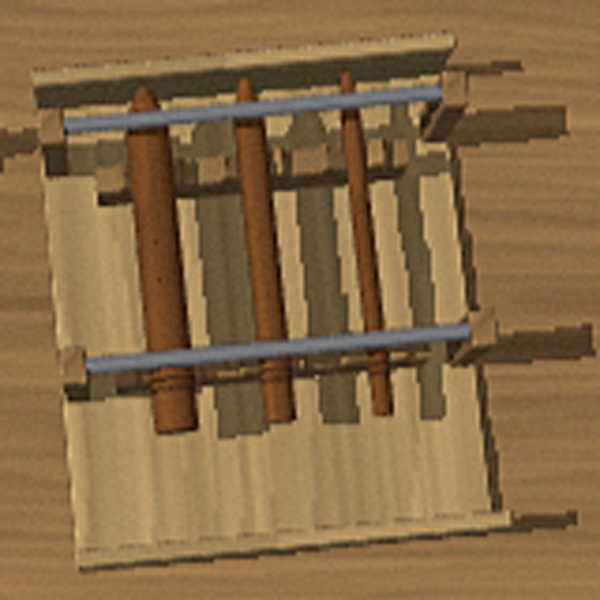

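Confirmed: in the crop the widths are about 40, 27 and 15 px, so the middle-thickness dibber is in the centre lane. Its tip is at full-picture pixel (349.8,166.3) and its tail at (359.7,257.5). Next I fit the rack pose.

```bash
cat >> h.py <<'E'
def rack(p,P):
    c,s=np.cos(p[2]),np.sin(p[2]); P=np.atleast_2d(np.array(P,float))
    return np.c_[p[0]+c*P[:,0]-s*P[:,1],p[1]+s*P[:,0]+c*P[:,1],P[:,2]]
E
python3 - <<'E'
from h import *
from scipy.optimize import least_squares
cr=np.array([[75,358],[483,322],[52,118],[454,80],[278,349.5],[252,110.5],[80,569],[510,524],[33,73],[453,36]])/3.75+[285,145]
M=np.array([[0,125,.108],[0,-125,.108],[.150*1e0,125,.108],[.15,-125,.108],[0,0,.101],[.15,0,.101],[-.12,135,.075],[-.12,-135,.075],[.195,135,.075],[.195,-135,.075]])
M[abs(M)>1]/=1000
f=lambda p:(proj("top",rack(p,M))-cr).ravel()
s=least_squares(f,[.5,0,0],loss='soft_l1'); p=s.x
print(p,np.degrees(p[2])); print(f(p).reshape(-1,2).round(1))
e=ray("top",np.array([[349.8,166.3],[359.7,257.5]]),.0665)
print("tip tail",e, np.linalg.norm(e[0]-e[1]))
c,s_=np.cos(p[2]),np.sin(p[2]);d=e-[p[0],p[1],0]; print("in rack",d[:,0]*c+d[:,1]*s_, -d[:,0]*s_+d[:,1]*c)
np.save("p.npy",p)
# overlay check in scene
im=r.get_image("scene"); big=cv2.resize(im[190:350,200:400],None,fx=4,fy=4,interpolation=cv2.INTER_CUBIC)
L=[]
for a,b in [([0,.117,.101],[0,-.117,.101]),([.15,.117,.101],[.15,-.117,.101]),([-.045,0,.0665],[.175,0,.0665]),([-.11,.135,.075],[-.11,-.135,.075])]:
    q=(proj("scene",rack(p,[a,b]))-[200,190])*4
    cv2.line(big,tuple(map(int,q[0])),tuple(map(int,q[1])),(0,255,0),1)
cv2.imwrite("pics/c2.png",big)
E
```

```text
[ 0.50262122 -0.03142919  0.10202134] 5.84539199100204
[[-0.4  1.7]
 [ 0.4  0.8]
 [-0.3  1.5]
 [ 0.3  1.5]
 [ 0.1 -0.8]
 [ 0.1 -0.8]
 [-0.8 -0.6]
 [ 1.3  0. ]
 [-0.7 -1. ]
 [ 0.3 -1.7]]
tip tail [[ 0.67920125 -0.01235412  0.0665    ]
 [ 0.4603571  -0.03482327  0.0665    ]] 0.21999460731559708
in rack [ 0.17760457 -0.04239003] [0.00099219 0.00092793]
```

View pics/c2.png

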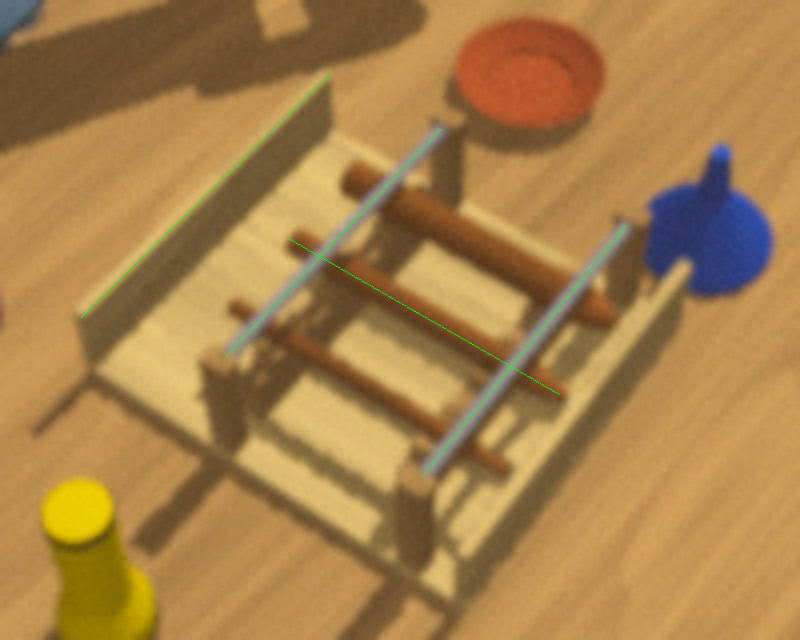

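The overlay lies right on the bars, the end stop and the middle dibber. The dibber's measured length is 220 mm and its middle is at rack x≈67.6 mm, inside the stated 60–71 mm. Next is a planner that prints rows in tool axes.

```bash
cat >> h.py <<'E'
from scipy.spatial.transform import Rotation as Ro
p=np.load("p.npy")
def pose(gx,gy,gz,lean):  # rack mm grasp point, deg -> TCP position, R (world)
    a=np.radians(lean); c,s=np.cos(a),np.sin(a)
    R=Ro.from_euler('z',p[2]).as_matrix()@np.array([[-c,0,-s],[0,1,0],[s,0,-c]])
    return rack(p,[[gx/1e3,gy/1e3,gz/1e3]])[0]+R[:,2]*.019,R
def now():
    o=r.get_obs(); return np.array(o["eef_pos"]),Ro.from_rotvec(o["orientation"]).as_matrix()
def where():
    T,R=now(); g=T-R[:,2]*.019-[p[0],p[1],0]; c,s=np.cos(p[2]),np.sin(p[2]); o=r.get_obs()
    print("t",round(o["time_s"],2),"rack mm",np.round([1e3*(g[0]*c+g[1]*s),1e3*(-g[0]*s+g[1]*c),1e3*g[2]],1),"lean",np.degrees(np.arctan2(-(R[0,2]*c+R[1,2]*s),-R[2,2])).round(1),"w",round(o["width"],4),"F",np.round(o["wrist_force"],1),o["finger_force"])
def plan(tgt,n,start=None):
    T,R=now() if start is None else pose(*start); T2,R2=pose(*tgt)
    w=Ro.from_matrix(R.T@R2).as_rotvec(); prev=(T,R)
    for i in range(1,n+1):
        Ti=T+(T2-T)*i/n; Ri=R@Ro.from_rotvec(w*i/n).as_matrix()
        d=prev[1].T@(Ti-prev[0])*1e3; v=np.degrees(Ro.from_matrix(prev[1].T@Ri).as_rotvec())
        print(i,"mm",d.round(1),"deg",v.round(2)); prev=(Ti,Ri)
E
python3 - <<'E'
from h import *
where(); print(ray("scene",[[283,85]],0)); plan((85,1,200,10),15)
E
```

```text
t 0.2 rack mm [-193.5  657.   249.6] lean 0.0 w 0.0852 F [-0.4 -0.3  0.8] 0.0
[[-0.16071329  0.66862548  0.        ]]
1 mm [-36.6 -30.1   3.3] deg [ 0.16  0.65 -1.85]
2 mm [-35.7 -31.3   3. ] deg [ 0.16  0.65 -1.85]
3 mm [-34.7 -32.4   2.7] deg [ 0.16  0.65 -1.85]
4 mm [-33.7 -33.5   2.4] deg [ 0.16  0.65 -1.85]
5 mm [-32.6 -34.6   2.1] deg [ 0.16  0.65 -1.85]
6 mm [-31.5 -35.6   1.8] deg [ 0.16  0.65 -1.85]
7 mm [-30.3 -36.6   1.6] deg [ 0.16  0.65 -1.85]
8 mm [-29.1 -37.5   1.3] deg [ 0.16  0.65 -1.85]
9 mm [-27.9 -38.5   1.1] deg [ 0.16  0.65 -1.85]
10 mm [-26.7 -39.3   0.9] deg [ 0.16  0.65 -1.85]
11 mm [-25.4 -40.2   0.7] deg [ 0.16  0.65 -1.85]
12 mm [-24.1 -41.    0.6] deg [ 0.16  0.65 -1.85]
13 mm [-22.8 -41.7   0.4] deg [ 0.16  0.65 -1.85]
14 mm [-21.4 -42.4   0.3] deg [ 0.16  0.65 -1.85]
15 mm [-20.  -43.1   0.2] deg [ 0.16  0.65 -1.85]
```

{"api": "play_rows", "payload": {
  "rows": [
    {"grip": 0.5, "x": -0.0366, "y": -0.0301, "z": 0.0033, "wx": 0.16, "wy": 0.65, "wz": -1.85},
    {"grip": 0.5, "x": -0.0357, "y": -0.0313, "z": 0.003, "wx": 0.16, "wy": 0.65, "wz": -1.85},
    {"grip": 0.5, "x": -0.0347, "y": -0.0324, "z": 0.0027, "wx": 0.16, "wy": 0.65, "wz": -1.85},
    {"grip": 0.5, "x": -0.0337, "y": -0.0335, "z": 0.0024, "wx": 0.16, "wy": 0.65, "wz": -1.85},
    {"grip": 0.5, "x": -0.0326, "y": -0.0346, "z": 0.0021, "wx": 0.16, "wy": 0.65, "wz": -1.85}
  ]
}}

```text
time_s: 0.82
eef_pos: [0.3574, 0.393, 0.2145]
orientation: [-0.34, -3.064, 0.004]
wrist_force: [-0.1, 1.2, 0.2]
width: 0.0428
finger_force: 0.0
```

{"api": "play_rows", "payload": {
  "rows": [
    {"grip": 0.5, "x": -0.0315, "y": -0.0356, "z": 0.0018, "wx": 0.16, "wy": 0.65, "wz": -1.85},
    {"grip": 0.5, "x": -0.0303, "y": -0.0366, "z": 0.0016, "wx": 0.16, "wy": 0.65, "wz": -1.85},
    {"grip": 0.5, "x": -0.0291, "y": -0.0375, "z": 0.0013, "wx": 0.16, "wy": 0.65, "wz": -1.85},
    {"grip": 0.5, "x": -0.0279, "y": -0.0385, "z": 0.0011, "wx": 0.16, "wy": 0.65, "wz": -1.85},
    {"grip": 0.5, "x": -0.0267, "y": -0.0393, "z": 0.0009, "wx": 0.16, "wy": 0.65, "wz": -1.85}
  ]
}}

```text
time_s: 1.45
eef_pos: [0.4708, 0.1848, 0.1982]
orientation: [-0.09, -3.024, 0.008]
wrist_force: [0.3, -0.0, 0.8]
width: 0.0428
finger_force: 0.0
```

{"api": "play_rows", "payload": {
  "rows": [
    {"grip": 0.5, "x": -0.0254, "y": -0.0402, "z": 0.0007, "wx": 0.16, "wy": 0.65, "wz": -1.85},
    {"grip": 0.5, "x": -0.0241, "y": -0.041, "z": 0.0006, "wx": 0.16, "wy": 0.65, "wz": -1.85},
    {"grip": 0.5, "x": -0.0228, "y": -0.0417, "z": 0.0004, "wx": 0.16, "wy": 0.65, "wz": -1.85},
    {"grip": 0.5, "x": -0.0214, "y": -0.0424, "z": 0.0003, "wx": 0.16, "wy": 0.65, "wz": -1.85},
    {"grip": 0.5, "x": -0.02, "y": -0.0431, "z": 0.0002, "wx": 0.16, "wy": 0.65, "wz": -1.85}
  ]
}}

```text
time_s: 2.08
eef_pos: [0.5843, -0.0234, 0.1815]
orientation: [0.152, -2.964, 0.013]
wrist_force: [0.7, 0.6, 0.5]
width: 0.0429
finger_force: 0.0
```

{"api": "play_rows", "payload": {
  "rows": [
    {"grip": 0.5}
  ]
}}

```text
validation failed for argument at $.ro...
```

Run:
```python
from h import *
where(); plan((85,1,66.5,10),7)
cv2.imwrite("pics/s2.png",cv2.resize(r.get_image("scene")[100:340,180:500],None,fx=2.5,fy=2.5))
```

```text
t 2.08 rack mm [ 85.4  -0.4 200.2] lean 10.0 w 0.0429 F [0.7 0.6 0.5] 0.0
1 mm [-3.3  0.2 18.8] deg [0.   0.   0.01]
2 mm [-3.3  0.2 18.8] deg [0.   0.   0.01]
3 mm [-3.3  0.2 18.8] deg [0.   0.   0.01]
4 mm [-3.3  0.2 18.8] deg [0.   0.   0.01]
5 mm [-3.3  0.2 18.8] deg [0.   0.   0.01]
6 mm [-3.3  0.2 18.8] deg [0.   0.   0.01]
7 mm [-3.3  0.2 18.8] deg [0.   0.   0.01]
```

View pics/s2.png

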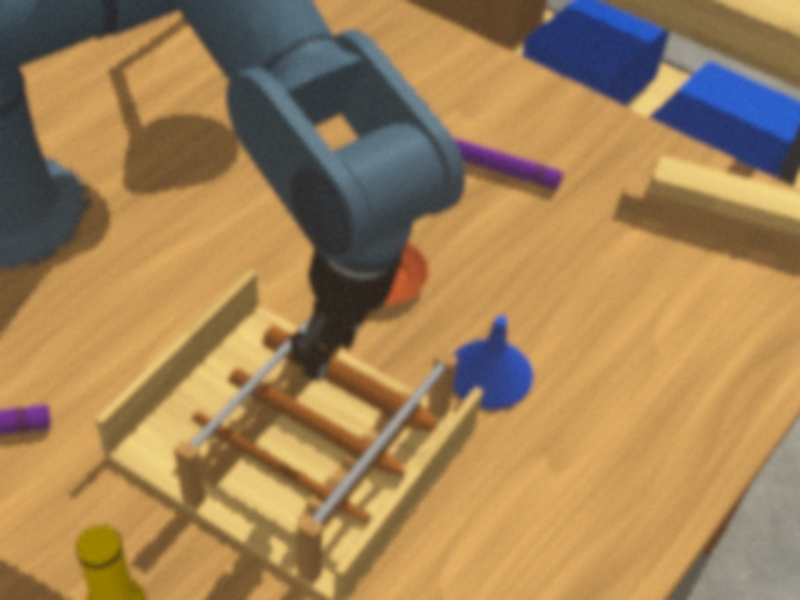

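The arm is above the rack with the gripper over the middle lane and everything undisturbed. Descending.

{"api": "play_rows", "payload": {
  "rows": [
    {"grip": 0.5, "x": -0.0033, "y": 0.0002, "z": 0.0188},
    {"grip": 0.5, "x": -0.0033, "y": 0.0002, "z": 0.0188},
    {"grip": 0.5, "x": -0.0033, "y": 0.0002, "z": 0.0188},
    {"grip": 0.5, "x": -0.0033, "y": 0.0002, "z": 0.0188},
    {"grip": 0.5, "x": -0.0033, "y": 0.0002, "z": 0.0188}
  ]
}}

```text
validation failed for argument at $.ro...
```

Run:
```python
from h import *
where(); plan((85,1,66.5,10),2)
```

```text
t 2.12 rack mm [ 86.8  -5.3 199.9] lean 9.9 w 0.0427 F [-1.9 -4.3 -0.1] 0.0
1 mm [-10.5   3.3  65.8] deg [-0.06  0.05 -0.08]
2 mm [-10.6   3.2  65.8] deg [-0.06  0.05 -0.08]
```

{"api": "play_rows", "payload": {
  "rows": [
    {"grip": 0.5, "x": 0, "y": 0, "z": 0, "wx": 0, "wy": 0, "wz": 0},
    {"grip": 0.5, "x": 0, "y": 0, "z": 0, "wx": 0, "wy": 0, "wz": 0}
  ]
}}

```text
time_s: 2.38
eef_pos: [0.5833, -0.0211, 0.1816]
orientation: [0.152, -2.964, 0.012]
wrist_force: [0.1, -0.2, 0.6]
width: 0.0428
finger_force: 0.0
```

Run:
```python
from h import *
where(); plan((85,1,66.5,10),7)
```

```text
t 2.38 rack mm [ 84.6   2.1 200.3] lean 10.0 w 0.0428 F [ 0.1 -0.2  0.6] 0.0
1 mm [-3.4 -0.2 18.8] deg [0.01 0.   0.  ]
2 mm [-3.4 -0.2 18.8] deg [0.01 0.   0.  ]
3 mm [-3.4 -0.2 18.8] deg [0.01 0.   0.  ]
4 mm [-3.4 -0.2 18.8] deg [0.01 0.   0.  ]
5 mm [-3.4 -0.2 18.8] deg [0.01 0.   0.  ]
6 mm [-3.4 -0.2 18.8] deg [0.01 0.   0.  ]
7 mm [-3.4 -0.2 18.8] deg [0.01 0.   0.  ]
```

Settled. Descending.

{"api": "play_rows", "payload": {
  "rows": [
    {"grip": 0.5, "x": -0.0033, "y": -0.0001, "z": 0.0188, "wx": 0, "wy": 0, "wz": 0},
    {"grip": 0.5, "x": -0.0033, "y": -0.0001, "z": 0.0188, "wx": 0, "wy": 0, "wz": 0},
    {"grip": 0.5, "x": -0.0033, "y": -0.0001, "z": 0.0188, "wx": 0, "wy": 0, "wz": 0},
    {"grip": 0.5, "x": -0.0033, "y": -0.0001, "z": 0.0188, "wx": 0, "wy": 0, "wz": 0},
    {"grip": 0.5, "x": -0.0033, "y": -0.0001, "z": 0.0188, "wx": 0, "wy": 0, "wz": 0}
  ]
}}

```text
time_s: 3.0
eef_pos: [0.5836, -0.0224, 0.0847]
orientation: [0.151, -2.964, 0.013]
wrist_force: [0.3, 0.2, 0.6]
width: 0.0428
finger_force: 0.0
```

{"api": "play_rows", "payload": {
  "rows": [
    {"grip": 0.5, "x": -0.0033, "y": -0.0001, "z": 0.0188, "wx": 0, "wy": 0, "wz": 0},
    {"grip": 0.5, "x": -0.0033, "y": -0.0001, "z": 0.0188, "wx": 0, "wy": 0, "wz": 0},
    {"grip": 0.5, "x": 0, "y": 0, "z": 0, "wx": 0, "wy": 0, "wz": 0}
  ]
}}

```text
time_s: 3.38
eef_pos: [0.5825, -0.0224, 0.0461]
orientation: [0.151, -2.961, 0.011]
wrist_force: [-0.2, -0.6, 0.2]
width: 0.043
finger_force: 0.0
```

Run:
```python
from h import *
where()
```

```text
t 3.38 rack mm [83.7  0.9 64.8] lean 10.2 w 0.043 F [-0.2 -0.6  0.2] 0.0
```

Good. Closing.

{"api": "play_rows", "payload": {
  "rows": [
    {"grip": 0, "x": 0, "y": 0, "z": 0, "wx": 0, "wy": 0, "wz": 0},
    {"grip": 0, "x": 0, "y": 0, "z": 0, "wx": 0, "wy": 0, "wz": 0},
    {"grip": 0, "x": 0, "y": 0, "z": 0, "wx": 0, "wy": 0, "wz": 0},
    {"grip": 0, "x": 0, "y": 0, "z": 0, "wx": 0, "wy": 0, "wz": 0}
  ]
}}

```text
time_s: 3.88
eef_pos: [0.5848, -0.0226, 0.0493]
orientation: [0.151, -2.967, 0.013]
wrist_force: [0.5, 2.6, 4.2]
width: 0.0179
finger_force: 58.7
```

Run:
```python
from h import *
where()
print("lift");plan((84.5,1,73,10),2)
print("draw");plan((34.5,1,73,10),5,(84.5,1,73,10))
print("tilt");plan((34.5,1,95,-15),5,(34.5,1,73,10))
```

```text
t 3.88 rack mm [85.9  0.4 68. ] lean 9.8 w 0.0179 F [0.5 2.6 4.2] 58.74265372753143
lift
1 mm [ 1.1  0.3 -2.4] deg [-0.01  0.09 -0.01]
2 mm [ 1.1  0.3 -2.4] deg [-0.01  0.09 -0.01]
draw
1 mm [9.8 0.  1.7] deg [0. 0. 0.]
2 mm [ 9.8 -0.   1.7] deg [0. 0. 0.]
3 mm [9.8 0.  1.7] deg [0. 0. 0.]
4 mm [ 9.8 -0.   1.7] deg [0. 0. 0.]
5 mm [9.8 0.  1.7] deg [0. 0. 0.]
tilt
1 mm [-0.8  0.  -4.7] deg [ 0. -5. -0.]
2 mm [-1.2  0.  -4.6] deg [-0. -5.  0.]
3 mm [-1.6 -0.  -4.5] deg [ 0. -5.  0.]
4 mm [-2.   0.  -4.3] deg [-0. -5. -0.]
5 mm [-2.4  0.  -4.1] deg [ 0. -5.  0.]
```

The grip width is 18 mm, so it's the middle dibber and it's held. Lift slightly, then draw back 50 mm.

{"api": "play_rows", "payload": {
  "rows": [
    {"grip": 0, "x": 0.001, "y": 0, "z": -0.003, "wx": 0, "wy": 0, "wz": 0},
    {"grip": 0, "x": 0.001, "y": 0, "z": -0.003, "wx": 0, "wy": 0, "wz": 0},
    {"grip": 0, "x": 0.0098, "y": 0, "z": 0.0017, "wx": 0, "wy": 0, "wz": 0},
    {"grip": 0, "x": 0.0098, "y": 0, "z": 0.0017, "wx": 0, "wy": 0, "wz": 0},
    {"grip": 0, "x": 0.0098, "y": 0, "z": 0.0017, "wx": 0, "wy": 0, "wz": 0}
  ]
}}

```text
time_s: 4.5
eef_pos: [0.5521, -0.0258, 0.0542]
orientation: [0.151, -2.964, 0.012]
wrist_force: [0.9, -0.0, -1.1]
width: 0.0181
finger_force: 58.6
```

{"api": "play_rows", "payload": {
  "rows": [
    {"grip": 0, "x": 0.0098, "y": 0, "z": 0.0017, "wx": 0, "wy": 0, "wz": 0},
    {"grip": 0, "x": 0.0098, "y": 0, "z": 0.0017, "wx": 0, "wy": 0, "wz": 0},
    {"grip": 0, "x": 0, "y": 0, "z": 0, "wx": 0, "wy": 0, "wz": 0},
    {"grip": 0, "x": 0, "y": 0, "z": 0, "wx": 0, "wy": 0, "wz": 0}
  ]
}}

```text
time_s: 5.0
eef_pos: [0.5337, -0.0278, 0.0547]
orientation: [0.151, -2.965, 0.013]
wrist_force: [0.1, 0.6, -0.7]
width: 0.0185
finger_force: 58.6
```

Run:
```python
from h import *
where()
im=[r.get_image(n) for n in("top","scene")]
a=cv2.resize(im[0][145:305,285:445],(400,400),interpolation=3);b=cv2.resize(im[1][180:340,220:380],(400,400),interpolation=3)
cv2.imwrite("pics/s3.png",np.hstack([a,b]))
```

```text
t 5.0 rack mm [34.6  0.4 73.4] lean 9.9 w 0.0185 F [ 0.1  0.6 -0.7] 58.553475737571716
```

View pics/s3.png

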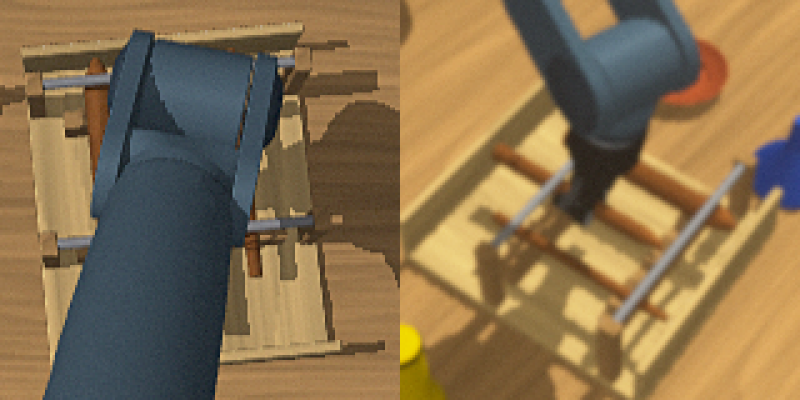

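Drawn back: the tip (scene ≈ (326,277)) is now clear of the far bar, the tail is at ≈ (259,240), and the neighbours are in place. I'll compare those with the predictions.

Run:
```python
from h import *
for z in(.0665,.073,.08): print(z,proj("scene",rack(p,[[.127,0,z],[-.093,0,z]])).round(1).tolist())
```

```text
0.0665 [[324.4, 279.6], [258.4, 241.7]]
0.073 [[324.5, 278.1], [258.2, 240.2]]
0.08 [[324.6, 276.6], [258.0, 238.6]]
```

The predictions match (level, z≈73 mm, tip at x≈127 mm). Tilting the tip up 25° while lifting 22 mm.

{"api": "play_rows", "payload": {
  "rows": [
    {"grip": 0, "x": -0.0008, "y": 0, "z": -0.0047, "wx": 0, "wy": -5, "wz": 0},
    {"grip": 0, "x": -0.0012, "y": 0, "z": -0.0046, "wx": 0, "wy": -5, "wz": 0},
    {"grip": 0, "x": -0.0016, "y": 0, "z": -0.0045, "wx": 0, "wy": -5, "wz": 0},
    {"grip": 0, "x": -0.002, "y": 0, "z": -0.0043, "wx": 0, "wy": -5, "wz": 0},
    {"grip": 0, "x": -0.0024, "y": 0, "z": -0.0041, "wx": 0, "wy": -5, "wz": 0}
  ]
}}

```text
time_s: 5.72
eef_pos: [0.5419, -0.027, 0.0774]
orientation: [-0.146, 2.872, 0.019]
wrist_force: [0.1, 0.0, -1.2]
width: 0.018
finger_force: 58.5
```

{"api": "play_rows", "payload": {
  "rows": [
    {"grip": 0, "x": 0, "y": 0, "z": 0, "wx": 0, "wy": 0, "wz": 0},
    {"grip": 0, "x": 0, "y": 0, "z": 0, "wx": 0, "wy": 0, "wz": 0}
  ]
}}

```text
time_s: 5.98
eef_pos: [0.5419, -0.0271, 0.0771]
orientation: [-0.147, 2.876, 0.019]
wrist_force: [0.0, 0.5, -0.6]
width: 0.0181
finger_force: 58.5
```

Run:
```python
from h import *
where()
t=np.radians(25);u=np.array([np.cos(t),0,np.sin(t)])
g=np.array([.0345,0,.095]); print("expected tip,tail px",proj("scene",rack(p,[g+u*.093,g-u*.127])).round(1).tolist())
c=g*1e3+u*130; c[1]=1; print("pull",c); plan((c[0],1,c[2],-15),5)
cv2.imwrite("pics/s4.png",cv2.resize(r.get_image("scene")[180:340,220:380],(600,600),interpolation=3))
```

```text
t 5.97 rack mm [34.6  0.3 95.5] lean -15.0 w 0.0181 F [ 0.   0.5 -0.6] 58.538031578063965
expected tip,tail px [[322.6, 262.5], [262.6, 249.4]]
pull [152.32001231   1.         149.94037403]
1 mm [-25.6   0.1  -4.4] deg [-0.  0. -0.]
2 mm [-25.6   0.1  -4.4] deg [-0.  0. -0.]
3 mm [-25.6   0.1  -4.4] deg [-0.  0. -0.]
4 mm [-25.6   0.1  -4.4] deg [-0.  0. -0.]
5 mm [-25.6   0.1  -4.4] deg [-0.  0. -0.]
```

View pics/s4.png

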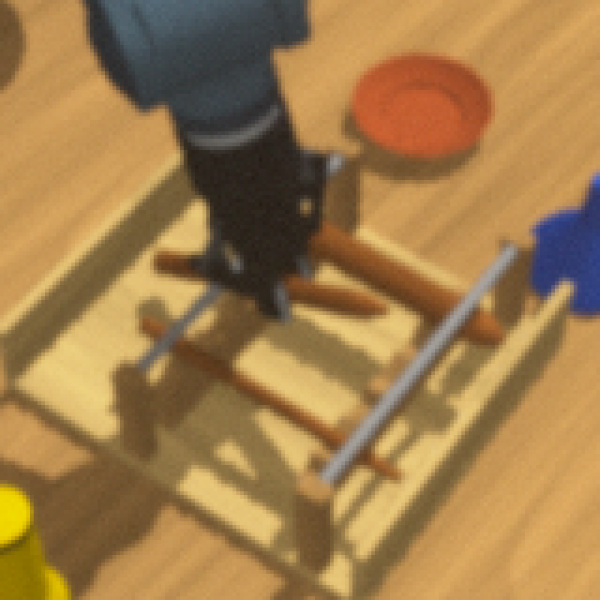

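The tip is at (322.7,262.7) and the tail at (261.3,248.8), as predicted: tilted 25° with the tip up in the gap. Pulling out along its axis.

{"api": "play_rows", "payload": {
  "rows": [
    {"grip": 0, "x": -0.0128, "y": 0, "z": -0.0022, "wx": 0, "wy": 0, "wz": 0},
    {"grip": 0, "x": -0.0128, "y": 0, "z": -0.0022, "wx": 0, "wy": 0, "wz": 0},
    {"grip": 0, "x": -0.0128, "y": 0, "z": -0.0022, "wx": 0, "wy": 0, "wz": 0},
    {"grip": 0, "x": -0.0128, "y": 0, "z": -0.0022, "wx": 0, "wy": 0, "wz": 0},
    {"grip": 0, "x": -0.0128, "y": 0, "z": -0.0022, "wx": 0, "wy": 0, "wz": 0}
  ]
}}

```text
time_s: 6.65
eef_pos: [0.601, -0.0208, 0.1045]
orientation: [-0.146, 2.875, 0.02]
wrist_force: [-0.1, -0.7, -1.0]
width: 0.0179
finger_force: 58.5
```

{"api": "play_rows", "payload": {
  "rows": [
    {"grip": 0, "x": -0.0128, "y": 0, "z": -0.0022, "wx": 0, "wy": 0, "wz": 0},
    {"grip": 0, "x": -0.0128, "y": 0, "z": -0.0022, "wx": 0, "wy": 0, "wz": 0},
    {"grip": 0, "x": -0.0128, "y": 0, "z": -0.0022, "wx": 0, "wy": 0, "wz": 0},
    {"grip": 0, "x": -0.0128, "y": 0, "z": -0.0022, "wx": 0, "wy": 0, "wz": 0},
    {"grip": 0, "x": -0.0128, "y": 0, "z": -0.0022, "wx": 0, "wy": 0, "wz": 0}
  ]
}}

```text
time_s: 7.28
eef_pos: [0.6595, -0.0149, 0.1317]
orientation: [-0.146, 2.875, 0.02]
wrist_force: [-0.6, -0.3, -0.4]
width: 0.0178
finger_force: 58.5
```

{"api": "play_rows", "payload": {
  "rows": [
    {"grip": 0, "x": 0, "y": 0, "z": 0, "wx": 0, "wy": 0, "wz": 0}
  ]
}}

```text
time_s: 7.4
eef_pos: [0.6599, -0.015, 0.1322]
orientation: [-0.147, 2.874, 0.019]
wrist_force: [-0.0, -0.6, -0.3]
width: 0.0181
finger_force: 58.5
```

Run:
```python
from h import *
where()
t=np.radians(25);u=np.array([np.cos(t),0,np.sin(t)])
g=np.array([.152,0,.150]); print("expected tip,tail",g-u*.127,proj("scene",rack(p,[g+u*.093,g-u*.127])).round(1).tolist())
plan((150,1,330,-15),10)
cv2.imwrite("pics/s5.png",cv2.resize(r.get_image("scene")[160:340,220:400],(600,600),interpolation=3))
```

```text
t 7.4 rack mm [153.2   0.3 150.6] lean -15.1 w 0.0181 F [-0.  -0.6 -0.3] 58.53921353816986
expected tip,tail [0.03689891 0.         0.09632748] [[365.8, 271.9], [296.2, 256.7]]
1 mm [ -4.4   0.1 -17.4] deg [-0.    0.01  0.  ]
2 mm [ -4.4   0.1 -17.4] deg [-0.    0.01  0.  ]
3 mm [ -4.4   0.1 -17.4] deg [-0.    0.01  0.  ]
4 mm [ -4.4   0.1 -17.4] deg [-0.    0.01  0.  ]
5 mm [ -4.4   0.1 -17.4] deg [-0.    0.01  0.  ]
6 mm [ -4.4   0.1 -17.4] deg [-0.    0.01  0.  ]
7 mm [ -4.3   0.1 -17.4] deg [-0.    0.01  0.  ]
8 mm [ -4.3   0.1 -17.4] deg [-0.    0.01  0.  ]
9 mm [ -4.3   0.1 -17.4] deg [-0.    0.01  0.  ]
10 mm [ -4.3   0.1 -17.4] deg [-0.    0.01  0.  ]
```

View pics/s5.png

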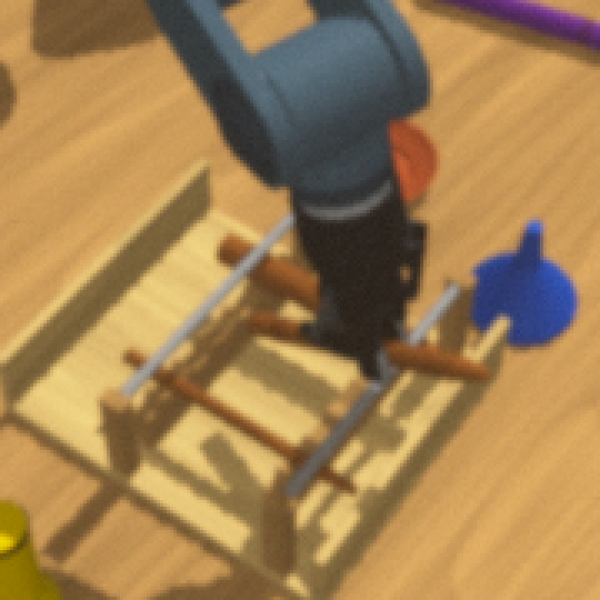

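The tip is over the far bar at (367,272) and the tail is past the near bar at (296,256), as predicted. Lifting.

{"api": "play_rows", "payload": {
  "rows": [
    {"grip": 0, "x": -0.0044, "y": 0, "z": -0.0174, "wx": 0, "wy": 0, "wz": 0},
    {"grip": 0, "x": -0.0044, "y": 0, "z": -0.0174, "wx": 0, "wy": 0, "wz": 0},
    {"grip": 0, "x": -0.0044, "y": 0, "z": -0.0174, "wx": 0, "wy": 0, "wz": 0},
    {"grip": 0, "x": -0.0044, "y": 0, "z": -0.0174, "wx": 0, "wy": 0, "wz": 0},
    {"grip": 0, "x": -0.0044, "y": 0, "z": -0.0174, "wx": 0, "wy": 0, "wz": 0}
  ]
}}

```text
time_s: 8.07
eef_pos: [0.6574, -0.0152, 0.2227]
orientation: [-0.146, 2.875, 0.019]
wrist_force: [-0.4, 0.5, -0.6]
width: 0.0182
finger_force: 58.5
```

{"api": "play_rows", "payload": {
  "rows": [
    {"grip": 0, "x": -0.0044, "y": 0, "z": -0.0174, "wx": 0, "wy": 0, "wz": 0},
    {"grip": 0, "x": -0.0044, "y": 0, "z": -0.0174, "wx": 0, "wy": 0, "wz": 0},
    {"grip": 0, "x": -0.0044, "y": 0, "z": -0.0174, "wx": 0, "wy": 0, "wz": 0},
    {"grip": 0, "x": -0.0044, "y": 0, "z": -0.0174, "wx": 0, "wy": 0, "wz": 0},
    {"grip": 0, "x": -0.0044, "y": 0, "z": -0.0174, "wx": 0, "wy": 0, "wz": 0}
  ]
}}

```text
time_s: 8.7
eef_pos: [0.656, -0.0153, 0.312]
orientation: [-0.146, 2.875, 0.02]
wrist_force: [0.1, -0.2, -0.5]
width: 0.0181
finger_force: 58.5
```

{"api": "play_rows", "payload": {
  "rows": [
    {"grip": 0, "x": 0, "y": 0, "z": 0, "wx": 0, "wy": 0, "wz": 0},
    {"grip": 0, "x": 0, "y": 0, "z": 0, "wx": 0, "wy": 0, "wz": 0},
    {"grip": 0, "x": 0, "y": 0, "z": 0, "wx": 0, "wy": 0, "wz": 0},
    {"grip": 0, "x": 0, "y": 0, "z": 0, "wx": 0, "wy": 0, "wz": 0}
  ]
}}

```text
time_s: 9.2
eef_pos: [0.6558, -0.0153, 0.3099]
orientation: [-0.146, 2.877, 0.02]
wrist_force: [0.6, -0.3, -0.8]
width: 0.018
finger_force: 58.6
```

Run:
```python
from h import *
where()
cv2.imwrite("pics/s6.png",r.get_image("scene"))
t=np.radians(25);u=np.array([np.cos(t),0,np.sin(t)])
g=np.array([.15,0,.33]); print(proj("scene",rack(p,[g+u*.093,g-u*.127])).round(1).tolist())
```

```text
t 9.2 rack mm [149.1   0.5 328.3] lean -15.0 w 0.018 F [ 0.6 -0.3 -0.8] 58.55036973953247
[[374.5, 218.9], [294.5, 208.9]]
```

View pics/s6.png

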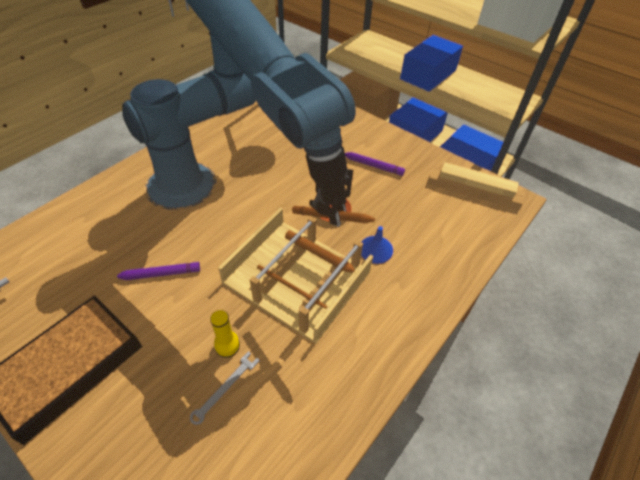

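The dibber is held high: its tip is at about (374,218) and its tail at (294,209), matching the prediction, so its lowest point is about 160 mm above the bars. The other two dibbers and the torch, funnel, saucer and spanner are undisturbed. Handing in.

```bash
python3 -c "
from station import r
print(r.hand_in())"
```

```text
the job is handed in; nothing more can be done
None
```

The middle dibber was drawn back, tilted up through the gap, pulled out slantwise and handed in at about 9 s, still held in the gripper about 160 mm above the bars, with the other two dibbers in their grooves and nothing else disturbed.

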